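# Shut and latch the battery case

## Task

The two spare tool batteries are back in their foam: with your fingertips push the lid of the grey protective case down until it is shut, without slamming it, and only then press both of its front latches down flat against the case. Do not lift the case or shove it along the bench, leave the batteries in it, and leave the other things on the bench where they are.

Things in the scene. Friction and masses are not known exactly. Their poses are not given: they have to be found in the camera images.
- case: Grey hard case, 270 wide (y) x 246 deep (x), 124 high when shut, 2 to 3 kg, loose on the 3 mm mat. Origin: centre of its underside; x from its front (latch side, facing the robot) to its hinge side, y left, z up. Base 89 high; lid hinge axis along y at x 123, z 89. Shut, the lid's flat top is at z 124. A folded handle lies on the front between the latches, below z 68, out to x -139.
- lid (a joint): Lid angle in rad about the rear hinge: 0 shut, growing as its front edge rises, stop at 1.8. The hinge is stiff (0.75 N m friction): the lid stays where it is left and takes about 2 to 6 N near its front edge to push down. The latches hang on the lid's front and move with it.
- lid_front (a point): Point on the lid's outer (top) face, midway along its width and 30 mm in from its front edge: a good place to push. 216 mm from the hinge line along the lid, 35 mm out from the lid's rim plane. Its x, y, z axes are the lid's (z out of the top face).
- latch_left (a joint): Angle in rad of the left latch (case y = +75): 0 closed, hanging flat in front of the case; it grows as the latch's free end swings out and up, pi/2 = sticking straight out from the lid's front. Stop at 1.9. It stays where it is left (friction 0.12 N m, about 3 N near its end).
- latch_right (a joint): The same for the right latch (case y = -75).
- latch_left_pad (a point): Press point on the outer face of the left latch, a black flap 44 wide x 52 long x 8 thick with a small lip at its free end. 36 mm from the flap's hinge axis along the flap, 4 mm out of its mid-plane. Lid shut: hinge axis along case y at case x -133, z 105; the closed pad at x -137, z 69. Axes of the flap: -x out of the outer face, -z to the free end.
- latch_right_pad (a point): The same point on the right latch.
- pack_a: Yellow and black slide-on tool battery, 115 x 75 x 62 high, lying loose in the left foam pocket of the case (top 80 above the case's underside). Origin: centre of its underside. Leave it in.
- pack_b: The same kind of battery in the right foam pocket of the case. Leave it in.
- pack_out: A third such battery, 115 x 75 x 62 high, standing on the mat beside the case. Origin: centre of its underside. Leave it alone.
- spool: Solder spool with orange flanges, 62 diameter x 50 high, on the mat beside the case. Origin: centre of its underside. Leave it alone.
- iron: Pen soldering iron, 195 long x 19 high, lying on the mat behind the case. Origin: under its middle; x towards the tip. Leave it alone.
- meter: Yellow multimeter lying on its back, 175 x 85 x 52 high, at the left near edge. Origin: centre of its underside. Leave it alone.
- tin: Round tip-cleaner tin, 64 diameter x 37 high, at the right near edge. Origin: centre of its underside. Leave it alone.

How it is judged:
By the outcome, as a careful person would: the job done as asked, in the order asked, and still so for the second after the job is handed in, with the robot touching nothing.
It also fails if it takes over 58 s, if anything falls off the work surface, if the arm or the gripper's body presses on something with over 40 N, if the wrist force passes 120 N, or if a joint passes its speed limit or range.

## Robot

A 7-joint arm with a two-finger parallel gripper is mounted at the origin on the work surface. World frame = base frame: x ahead of the robot, y to its left, z up, the work surface at z = 0. Lengths are in m, angles in rad, forces in N, time in s.
With the tool pointing down it reaches from about 0.425 to 0.875 m from the base axis. Payload 4.7 kg.
Tool frame: the origin (TCP) lies at the very end of the fingers, on their centre line; the grasp point (between the pads) lies 19 mm behind it (arm.pinch_z is the distance from the TCP to the grasp point, in m); z points along the fingers, y is the line along which they close (so a half turn about z gives the same grasp; the last joint's range is limited). The gripper opens to 87 mm and grips with 3 to 60 N. Pads are 19 mm wide; open, the fingers measure 117 mm over their backs; the gripper's body (75 mm by 190 mm) begins 51 mm behind the grasp point.
Start: joints at [-1.121, 0.321, -0.07, 1.45, 0.023, 1.371, -0.057], TCP at [0.274, 0.589, 0.223] pointing down, gripper open.
Joint ranges: [-2.86, 2.86], [-0.3, 2.09], [-1.38, 1.24], [0.06, 2.45], [-1.56, 4.7], [0.09, 2.05], [-2.69, 2.69]. Speed limits (rad/s): [2.57, 2.57, 3.14, 3.14, 3.14, 3.14, 3.14].

## Interface

Orientations are given as a rotation vector (axis times angle).
In Python, from plant import arm, command_gripper, solve_ik, optics gives the robot as it stands. Calls block until the motion is done:
- arm.goto(position, orientation): joint-space move of the TCP to a pose.
- arm.movel(position, attitude=None, velocity=0.15, contact_N=None): straight line of the TCP; attitude=None keeps the orientation; velocity is the mean speed in m/s. With contact_N (N) it stops when the force on the tool has changed by that much, and returns True; else False.
- arm.goto_joints(angles): joint-space move.
- command_gripper(opening, force=None): finger opening in m; force is the grip in N (None keeps the last); returns when the fingers have stopped.
- arm.pause(seconds).
- solve_ik(position, orientation): joint angles nearest the present ones, or None.
- arm.state(): the state.
- optics.grab_frame(name): name is "scene" or "side" or "wrist"; returns a dict with "color" (480x640x3 uint8, red, green, blue), "vertical_fov" (degrees; the focal length in pixels is half the picture's height over the tangent of half this angle, whatever the lens; pixels are square), "cx", "cy" (the principal point, pixels), "world_to_cam" (4x4, takes a point from world to camera coordinates); the wrist camera has in their place "T_tool_cam" (4x4, takes a point from camera to tool coordinates, whose origin is the TCP and whose axes are the flange's). Camera axes: x right, y up, looking along -z (the intrinsics and any distortion apply to the point x, -y, -z); pixel columns grow to the right and rows downward; lengths in m; the calibration is good to about 2 mm. A picture is of the moment at which its call begins: read the wrist's pose just before it. There is no depth.
A pose or a line that the arm cannot do raises arm.MotionError and nothing moves.
- arm.hand_in(): hands the job in; it is judged then, once.
The state is a dict: "t": time; "q": joint angles; "dq": joint speeds; "joint_torque": joint torques, N m; "eef_pos": TCP position; "orientation": TCP orientation; "force": force on the tool from outside, world axes, zero at the start; "ft_torque": the same for the moment, N m; "gripper_width": finger opening in m; "finger_force": force on a finger pad.
Only numpy, scipy, OpenCV 4.12 (cv2) and the standard library are available. Lean on these libraries where they do the work, as an engineer would, in place of code of your own. Each camera call takes 0.05 s, during which the arm holds its last target. There are 200 camera calls.

## Working session

There is one attempt and no reset: what is moved stays moved. The work goes in short steps, each a Python script; the robot and the scene stay as the last script left them, time stands still between calls to the robot, and variables do not carry over. Pictures are saved under pics/ and viewed, at most 10 in all, crops included, and the job is handed in when it is done.

```bash
ls; mkdir -p pics; python3 - <<'E'
from plant import arm,optics
import cv2,numpy as np
for n in("scene","side"):
    f=optics.grab_frame(n); cv2.imwrite(f"pics/{n}0.png",f["color"][:,:,::-1])
    print(n,{k:(np.round(v,4).tolist() if k!="color" else 0) for k,v in f.items()})
s=arm.state();print(s["t"],s["eef_pos"],s["orientation"],s["force"],arm.pinch_z)
E
```

```text
pics
scene {'color': 0, 'vertical_fov': 44.3333, 'cx': 312.4859, 'cy': 226.2108, 'world_to_cam': [[0.9848, 0.1733, 0.0137, -0.5422], [-0.1298, 0.6809, 0.7208, -0.0185], [0.1156, -0.7116, 0.693, -1.5834], [0.0, 0.0, 0.0, 1.0]]}
side {'color': 0, 'vertical_fov': 55.4355, 'cx': 319.2797, 'cy': 238.0643, 'world_to_cam': [[-0.9971, -0.075, 0.0108, 0.5431], [0.0557, -0.6284, 0.7759, -0.0724], [-0.0514, 0.7743, 0.6308, -1.4171], [0.0, 0.0, 0.0, 1.0]]}
0.1 [0.27419518 0.58877695 0.22154743] [-6.78965367e-01 -3.06702968e+00  2.72546169e-03] [-1.13627398  0.22565879 -0.28677854] 0.0187
```

View pics/scene0.png

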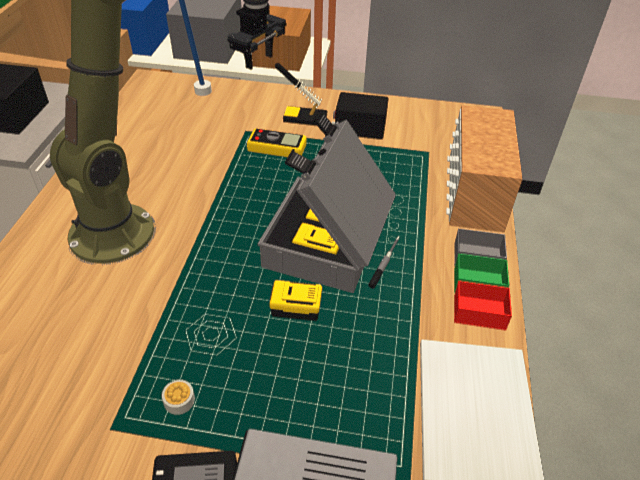

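View pics/side0.png

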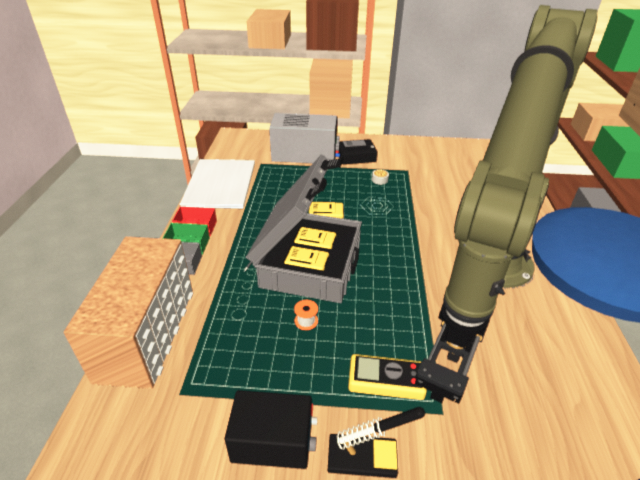

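The scene view shows the case at about (325,215) with the lid half open and the latches sticking out at (300,160) and (325,122). The side view shows the case base at (310,260), the spool at (306,315) and a battery beyond at (325,210). I'll enlarge both to pick out corners.

```bash
python3 - <<'E'
import cv2
a=cv2.imread("pics/scene0.png")[95:295,235:415]; b=cv2.imread("pics/side0.png")[150:305,235:375]
cv2.imwrite("pics/a.png",cv2.resize(a,None,fx=3,fy=3,interpolation=2)); cv2.imwrite("pics/b.png",cv2.resize(b,None,fx=3.8,fy=3.8,interpolation=2))
E
```

```text
(no output)
```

View pics/a.png

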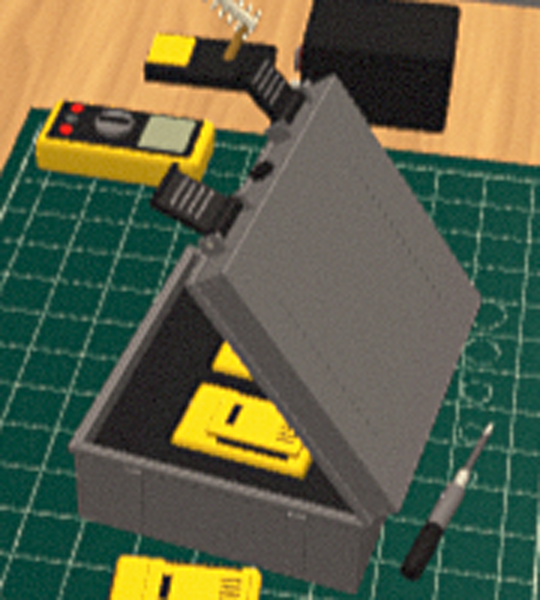

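View pics/b.png

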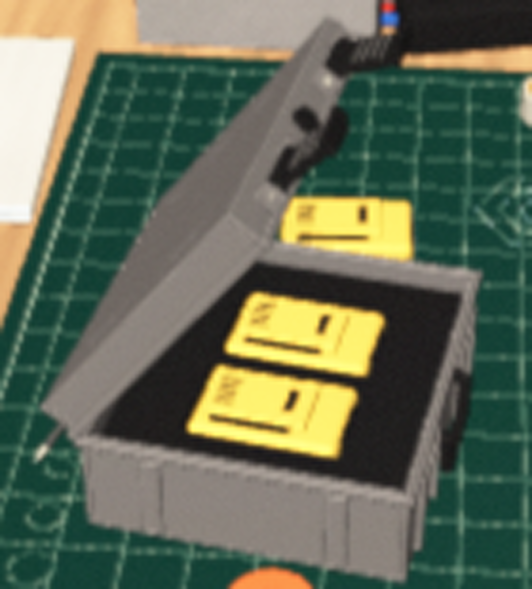

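The crops show the base's top corners (scene, crop px: right-front (75,447); side: left-front (410,492), right-front (480,272), left-rear (85,445)). They also show the lid's outer front corners in both views and the two raised latches. Next I'll triangulate them.

```bash
cat >h.py <<'E'
import numpy as np
from plant import arm,optics,solve_ik,command_gripper
from scipy.spatial.transform import Rotation as R
_c={}
def cam(n):
    if n not in _c: _c[n]=optics.grab_frame(n)
    return _c[n]
def ray(n,u,v):
    f=cam(n); F=240/np.tan(np.radians(f["vertical_fov"])/2); M=np.array(f["world_to_cam"])
    d=np.array([(u-f["cx"])/F,-(v-f["cy"])/F,-1]); return -M[:3,:3].T@M[:3,3], M[:3,:3].T@d/np.linalg.norm(d)
def plane(n,p,z):
    o,d=ray(n,*p); return o+d*(z-o[2])/d[2]
def tri(p,q):
    (o,d),(a,b)=ray("scene",*p),ray("side",*q)
    s=np.linalg.lstsq(np.c_[d,-b],a-o,rcond=None)[0]; x,y=o+s[0]*d,a+s[1]*b
    return (x+y)/2, np.linalg.norm(x-y)
A=lambda x,y:(235+x/3,95+y/3)
B=lambda x,y:(235+x/3.8,150+y/3.8)
E
python3 - <<'E'
from h import *
np.set_printoptions(precision=4,suppress=True)
z=.092
print("RF scene",plane("scene",A(75,447),z)); print("RF bottom",plane("scene",A(80,512),.003),"RR bottom",plane("scene",A(360,590),.003))
for n,p in dict(LF=(410,492),RF=(480,272),LR=(85,445)).items(): print(n,"side",plane("side",B(*p),z))
print("LF bot",plane("side",B(405,580),.003),"LR bot",plane("side",B(90,520),.003))
print("RF tri",tri(A(75,447),B(480,272)))
print("lid R front top",tri(A(222,278),B(335,18)))
print("lid L front top",tri(A(335,78),B(233,215)))
print("lid L rear top",tri(A(480,300),B(45,408)))
print("lid L rim front(side) , R latch tip", tri(A(165,185),B(400,42)))
E
```

```text
RF scene [ 0.4288 -0.052   0.092 ]
RF bottom [ 0.4265 -0.0424  0.003 ] RR bottom [ 0.6711 -0.0837  0.003 ]
LF side [0.4664 0.2152 0.092 ]
RF side [ 0.4184 -0.0459  0.092 ]
LR side [0.7015 0.187  0.092 ]
LF bot [0.4661 0.2159 0.003 ] LR bot [0.7066 0.1748 0.003 ]
RF tri (array([ 0.4229, -0.0486,  0.0888]), np.float64(0.00964913242740793))
lid R front top (array([ 0.5465, -0.0694,  0.3047]), np.float64(0.008938442662252749))
lid L front top (array([0.593 , 0.1942, 0.3062]), np.float64(0.007976840107113303))
lid L rear top (array([0.7355, 0.1701, 0.1105]), np.float64(0.0061149523182673264))
lid L rim front(side) , R latch tip (array([0.4933, 0.0012, 0.3269]), np.float64(0.004260715524713787))
```

```bash
cat >>h.py <<'E'
YAW=-.167; C=np.array([.567,.064,.003]); RC=R.from_euler("z",YAW)
W=lambda x,y,z: C+RC.apply([x/1e3,y/1e3,z/1e3])          # case mm -> world
def ori(a,flip):  # tool z = (-sin a,0,-cos a) in case frame, y = +-case y
    z=np.array([-np.sin(a),0,-np.cos(a)]); y=np.array([0,1-2*flip,0.]); 
    return (RC*R.from_matrix(np.c_[np.cross(y,z),y,z])).as_rotvec()
def lid(th,d=216,n=35): # case x,z
    return 123-d*np.cos(th)+n*np.sin(th), 89+d*np.sin(th)+n*np.cos(th)
E
python3 - <<'E'
from h import *
np.set_printoptions(precision=2,suppress=True)
for flip in(0,1):
    for th in(.92,.5,0):
        for k in(0,.5,.8):
            x,z=lid(th,n=35+(60 if th>.9 else 0)); print("lid",flip,th,k,solve_ik(W(x,0,z),ori(k*th,flip)))
    for y in(75,-75):
        for a in(-.3,-.6,-.9,0.): 
            print("latch",flip,y,a,[solve_ik(W(x,y,z),ori(a,flip)) is not None for x,z in((-160,140),(-165,90),(-137,69))],solve_ik(W(-160,y,140),ori(a,flip)))
print(solve_ik([.3,.57,.45],ori(0,0)),solve_ik(W(60,0,420),ori(.4,0)),solve_ik([.3,.57,.45],ori(0,1)),solve_ik(W(60,0,420),ori(.4,1)),arm.state()["q"])
E
```

```text
lid 0 0.92 0 [-0.45  0.27  0.42  1.34 -0.11  1.55  1.36]
lid 0 0.92 0.5 None
lid 0 0.92 0.8 None
lid 0 0.5 0 [-0.54  0.04  0.36  1.77 -0.02  1.33  1.23]
lid 0 0.5 0.5 [-0.45  0.25  0.38  1.58 -0.15  1.58  1.35]
lid 0 0.5 0.8 [-0.41  0.37  0.39  1.47 -0.21  1.73  1.39]
lid 0 0 0 [-0.57  0.03  0.36  1.99 -0.01  1.12  1.2 ]
lid 0 0 0.5 [-0.57  0.03  0.36  1.99 -0.01  1.12  1.2 ]
lid 0 0 0.8 [-0.57  0.03  0.36  1.99 -0.01  1.12  1.2 ]
latch 0 75 -0.3 [True, True, True] [-0.8  -0.24  0.18  2.23  0.31  0.96  0.63]
latch 0 75 -0.6 [False, False, False] None
latch 0 75 -0.9 [False, False, False] None
latch 0 75 0.0 [True, True, True] [-0.65 -0.05  0.22  2.03  0.01  1.16  0.96]
latch 0 -75 -0.3 [False, False, True] None
latch 0 -75 -0.6 [False, False, False] None
latch 0 -75 -0.9 [False, False, False] None
latch 0 -75 0.0 [True, True, True] [-0.6  -0.21  0.45  2.15  0.1   1.18  1.2 ]
lid 1 0.92 0 [-0.58  0.29  0.59  1.35 -0.16  1.55 -1.74]
lid 1 0.92 0.5 None
lid 1 0.92 0.8 None
lid 1 0.5 0 [-0.66  0.04  0.49  1.77 -0.02  1.33 -1.91]
lid 1 0.5 0.5 [-0.63  0.27  0.6   1.59 -0.2   1.58 -1.75]
lid 1 0.5 0.8 [-0.58  0.4   0.62  1.48 -0.28  1.74 -1.68]
lid 1 0 0 [-0.68  0.03  0.47  1.99 -0.01  1.12 -1.94]
lid 1 0 0.5 [-0.68  0.03  0.47  1.99 -0.01  1.12 -1.94]
lid 1 0 0.8 [-0.68  0.03  0.47  1.99 -0.01  1.12 -1.94]
latch 1 75 -0.3 [True, True, True] [-0.61 -0.23  0.01  2.22  0.26  0.95 -2.47]
latch 1 75 -0.6 [False, False, False] None
latch 1 75 -0.9 [False, False, False] None
latch 1 75 0.0 [True, True, True] [-0.81 -0.06  0.37  2.03  0.02  1.16 -2.19]
latch 1 -75 -0.3 [False, False, True] None
latch 1 -75 -0.6 [False, False, False] None
latch 1 -75 -0.9 [False, False, False] None
latch 1 -75 0.0 [True, True, True] [-0.6  -0.21  0.45  2.15  0.1   1.18 -1.94]
[-1.07  0.32 -0.08  1.01  0.03  1.82  0.26] None [-1.77  0.45  1.06  1.04 -0.4   1.85 -2.61] None [-1.12  0.32 -0.07  1.45  0.02  1.37 -0.06]
```

```bash
python3 - <<'E'
from h import *
np.set_printoptions(precision=3,suppress=True)
o=ori(0,0); x,z=lid(.92)
for hz in(400,385,370,355):
    if solve_ik(W(x+40,0,hz),o) is not None: break
print("hz",hz)
command_gripper(0.0)
arm.goto([.3,.57,.44],o)
arm.goto(W(x+40,0,hz),o)
n=np.array([np.sin(.92),np.cos(.92)])
arm.movel(W(x+40,0,z+45),velocity=.12)
arm.pause(.2); f0=np.array(arm.state()["force"])
e=np.array([x,z])-25*n
hit=arm.movel(W(e[0],0,e[1]),velocity=.04,contact_N=2.5)
s=arm.state(); p=RC.inv().apply(s["eef_pos"]-C)*1e3
print(hit,p,"expected",x,z,np.array(s["force"])-f0,s["t"])
f=optics.grab_frame("side"); import cv2; cv2.imwrite("pics/c.png",f["color"][100:340,180:500,::-1].repeat(2,0).repeat(2,1))
E
```

```text
hz 400
True [ 23.773   0.009 290.63 ] expected 19.988902866284842 282.0536554103762 [0.39  1.077 1.003] 7.025
```

View pics/c.png

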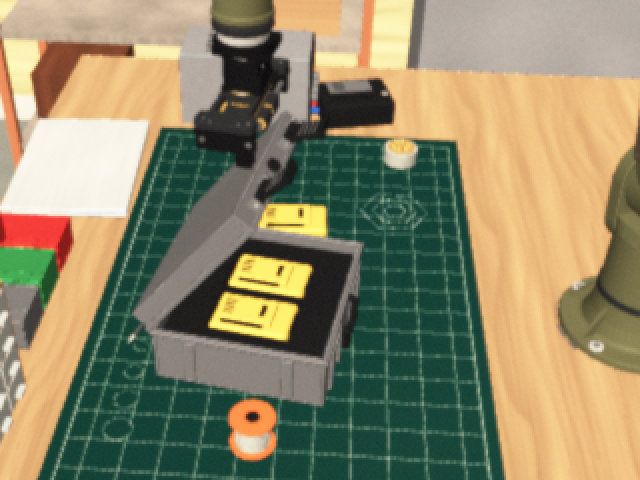

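The picture shows the closed fingertips touching the lid's outer face near its front edge, midway along its width, at about (255,150). The contact point agrees with the lid at θ≈0.92. Next I'll push the lid down along its arc, slowing near the end.

```bash
python3 - <<'E'
from h import *
np.set_printoptions(precision=2,suppress=True)
def go(th,v,c):
    x,z=lid(th,226,34.5); return arm.movel(W(x+9.5,0,z),velocity=v,contact_N=c)
for th in(.8,.67,.54,.41,.28,.17,.08,.03):
    hit=go(th,.05 if th>.1 else .025,25); s=arm.state()
    print(th,hit,np.array(s["force"]),RC.inv().apply(s["eef_pos"]-C)*1e3)
    if hit: break
if not hit:
    print(go(-.04,.015,14)); arm.pause(.3); s=arm.state(); print(s["force"],RC.inv().apply(s["eef_pos"]-C)*1e3,s["t"])
import cv2
a=optics.grab_frame("scene")["color"][110:310,210:430,::-1]; cv2.imwrite("pics/d.png",cv2.resize(a,None,fx=3,fy=3))
E
```

```text
0.8 False [-0.5   0.2  -0.09] [ -0.64  -0.06 274.75]
0.67 False [ 1.51 -0.6  -0.4 ] [-23.61   0.05 256.2 ]
0.54 False [0.52 0.04 0.51] [-43.87  -0.03 234.64]
0.41 False [ 0.08  0.8  -0.11] [-61.15  -0.04 210.64]
0.28 False [0.15 0.11 0.45] [-75.25  -0.05 184.56]
0.17 False [ 0.4   0.22 -0.03] [-84.54  -0.05 161.1 ]
0.08 False [ 0.16 -0.09  0.88] [-90.05  -0.03 141.45]
0.03 False [0.12 0.12 0.22] [-92.52  -0.1  130.08]
True
[-0.93 -0.84  4.84] [-93.13   0.06 124.41] 13.9
```

View pics/d.png

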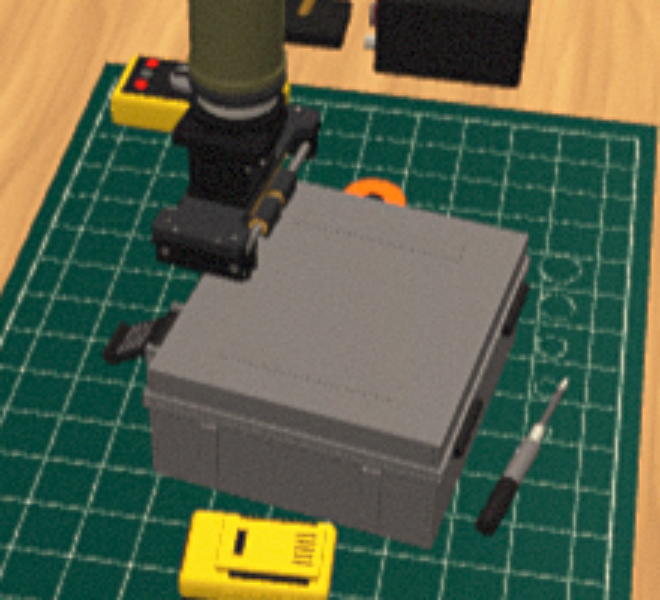

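The lid looks shut, with contact at case z 124.4 mm and the seam closed all round. I'll press it once more gently, lift off, and look at the latches in both views.

```bash
python3 - <<'E'
from h import *
np.set_printoptions(precision=2,suppress=True)
print(arm.movel(W(-93,0,120),velocity=.01,contact_N=10)); s=arm.state(); print(s["force"],RC.inv().apply(s["eef_pos"]-C)*1e3)
arm.movel(W(-93,0,180),velocity=.12)
arm.goto(W(20,-20,290),ori(0,0)); print(arm.state()["t"])
import cv2
fs=[optics.grab_frame(n)["color"][:,:,::-1] for n in("scene","side")]
for n,f in zip(("scene1","side1"),fs): cv2.imwrite(f"pics/{n}.png",f)
a=cv2.resize(fs[0][170:290,225:325],None,fx=4,fy=4,interpolation=2);b=cv2.resize(fs[1][200:320,280:380],None,fx=4,fy=4,interpolation=2)
cv2.imwrite("pics/e.png",np.hstack([a,b]))
E
```

```text
True
[-0.18 -0.39  4.49] [-93.15   0.08 124.41]
15.4917
```

View pics/e.png

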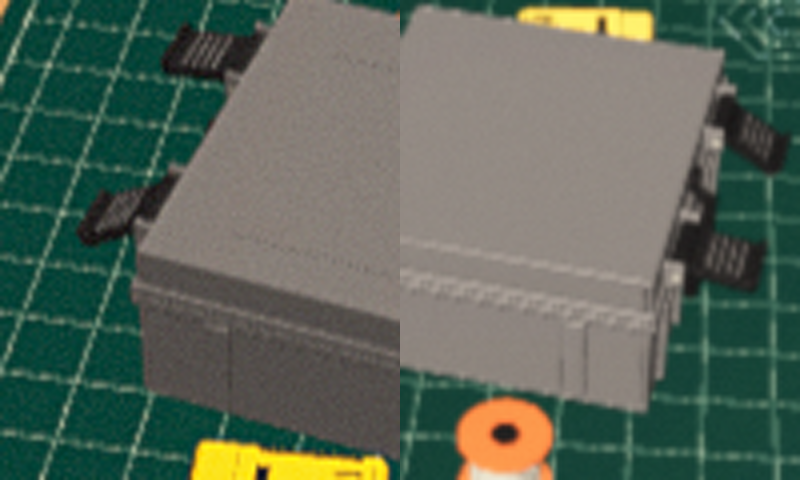

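The latches still stick out. Free-end mid-points in crop px: right at scene (92,213) and side (782,150); left at scene (168,52) and side (761,265). Triangulating in the case frame.

```bash
python3 - <<'E'
from h import *
np.set_printoptions(precision=1,suppress=True)
S=lambda x,y:(225+x/4,170+y/4); D=lambda x,y:(280+(x-400)/4,200+y/4)
for n,a,b in(("Rtip",(92,213),(782,150)),("Ltip",(168,52),(761,265)),("lidRF",(143,250),(723,50)),("lidLF",(290,0),(655,283))):
    p,g=tri(S(*a),D(*b)); print(n,RC.inv().apply(p-C)*1e3,g*1e3)
o=ori(0,0)
for y in(75,-75):
    for x,z in((-176,150),(-176,110),(-165,75),(-146,72),(-142,72)): print(y,x,z,solve_ik(W(x,y,z),o) is not None, np.hypot(*W(x,y,z)[:2]))
E
```

```text
Rtip [-179.9  -74.    81.9] 4.200627811828612
Ltip [-187.    72.7   97.9] 1.5681577978393852
lidRF [-120.3 -131.3  122.6] 8.324072500665883
lidLF [-122.5  130.1  118. ] 4.781457463194737
75 -176 150 True 0.43900707987783494
75 -176 110 True 0.43900707987783494
75 -165 75 True 0.4483777779976818
75 -146 72 True 0.46473177470154686
75 -142 72 True 0.4682001814557181
-75 -176 150 True 0.3814701613499353
-75 -176 110 True 0.3814701613499353
-75 -165 75 True 0.392217923633814
-75 -146 72 True 0.41081369285204117
-75 -142 72 True 0.414733260943283
```

The tips sit where they should: 52 mm flaps, with φ ≈ 1.11 for the right latch and 1.44 for the left, and the case has not moved. Closing the left latch first, then the right.

```bash
cat >latch.py <<'E'
from h import *
import cv2
np.set_printoptions(precision=2,suppress=True)
def tcp(phi,r=33,off=4): return -133-r*np.sin(phi)-off*np.cos(phi)-9.5, 105-r*np.cos(phi)+off*np.sin(phi)
def close(y,phi0):
    x,z=tcp(phi0+.1); arm.goto(W(x,y,170),ori(0,0)); arm.movel(W(x,y,z+15),velocity=.12)
    print("touch",arm.movel(W(x,y,z-8),velocity=.04,contact_N=2.5),RC.inv().apply(arm.state()["eef_pos"]-C)*1e3,x,z)
    for phi in(.9,.7,.5,.35,.2,.1):
        x,z=tcp(phi); h=arm.movel(W(x,y,z),velocity=.05,contact_N=15)
        print(phi,h,np.array(arm.state()["force"]),arm.state()["eef_pos"][2])
        if h: break
    x,z=tcp(0); print("press",arm.movel(W(x+6,y,z),velocity=.015,contact_N=7))
    s=arm.state(); print(s["force"],RC.inv().apply(s["eef_pos"]-C)*1e3,"exp",x,z)
    arm.movel(W(x-22,y,z),velocity=.1); arm.movel(W(x-22,y,180),velocity=.15); print("t",arm.state()["t"])
def shot(n):
    fs=[optics.grab_frame(k)["color"][:,:,::-1] for k in("scene","side")]
    cv2.imwrite(n,np.hstack([cv2.resize(f,None,fx=4,fy=4,interpolation=2) for f in(fs[0][170:290,225:325],fs[1][200:320,280:380])]))
E
python3 - <<'E'
from latch import *
close(75,1.44)
E
```

```text
touch True [-175.01   75.33   99.67] -175.60751824631066 107.98198517270053
0.9 False [-0.81  0.27 -0.1 ] 0.08983670205812086
0.7 False [-1.04  0.12  0.26] 0.08481209833559378
0.5 False [-1.24  0.15  0.56] 0.0805024047083243
0.35 False [-2.27 -0.62 -0.33] 0.0780374798400746
0.2 False [-2.9  -1.14 -1.28] 0.07621298844563218
0.1 False [-5.78 -1.04  1.14] 0.07536307106755709
press True
[-0.17 -0.06  0.36] [-150.92   74.58   71.8 ] exp -146.5 72.0
t 21.0
```

```bash
python3 - <<'E'
from latch import *
close(-75,1.11)
arm.goto(W(20,-20,290),ori(0,0)); shot("pics/f.png")
E
```

```text
touch False [-174.96  -75.07   89.01] -174.78740565613904 97.09282376597564
0.9 False [-2.52  0.67  0.61] 0.09022636255624086
0.7 False [-2.4   0.4   0.39] 0.08511857863966668
0.5 False [-2.28  0.11 -0.76] 0.08092712551800652
0.35 False [-2.6   0.28  0.11] 0.07841481456539813
0.2 False [-2.87 -0.02 -1.21] 0.07650942827133977
0.1 False [-5.9   0.65  3.79] 0.07552767582419277
press True
[ 0.18 -1.18 -0.02] [-151.18  -75.2    71.98] exp -146.5 72.0
t 26.025
```

View pics/f.png

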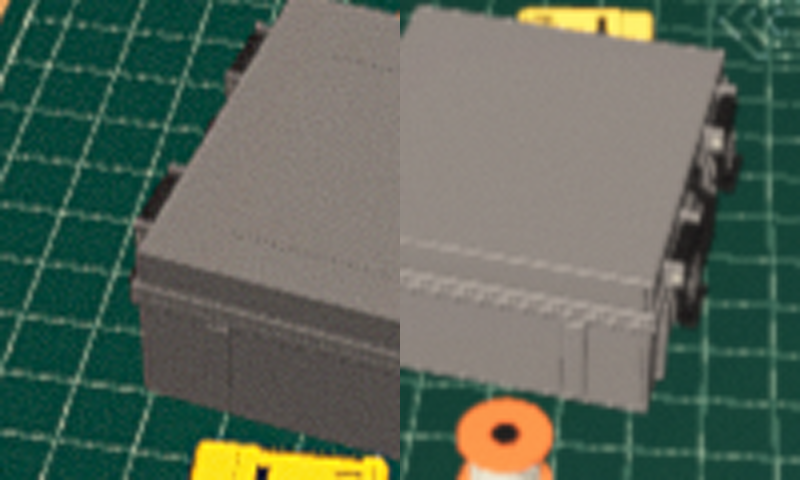

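Both latches now hang almost flat and the case corners are unchanged. To confirm they are seated, I'll press each again gently from free air and compare the light-contact and firm-contact positions.

```bash
cat >>latch.py <<'E'
def check(y,z=72):
    P=lambda: (RC.inv().apply(arm.state()["eef_pos"]-C)*1e3)
    arm.goto(W(-168,y,170),ori(0,0)); arm.movel(W(-168,y,z),velocity=.12); arm.movel(W(-155,y,z),velocity=.06)
    for c in(2.5,5,5):
        h=arm.movel(W(-140,y,z),velocity=.012,contact_N=c); s=arm.state(); print(y,c,h,P()[0],RC.inv().apply(s["force"])[0])
    arm.movel(W(-168,y,z),velocity=.1); arm.movel(W(-168,y,175),velocity=.15)
E
python3 - <<'E'
from latch import *
check(-75); check(75)
arm.goto(W(20,-20,290),ori(0,0)); print(arm.state()["t"]); shot("pics/g.png")
a,b=[__import__("cv2").imread(f"pics/{k}.png").astype(int) for k in("f","g")]; print(abs(a-b).mean())
E
```

```text
-75 2.5 True -151.15192744545752 0.4027291317717912
-75 5 True -151.27820703249165 -0.5315004322049017
-75 5 True -151.47074877972597 1.3260926849333996
75 2.5 True -150.88211111814078 0.5542092841263473
75 5 True -151.0470797314741 0.09429120843538348
75 5 True -151.20854345653842 0.08580456151107632
37.3083
2.07715625
```

View pics/g.png

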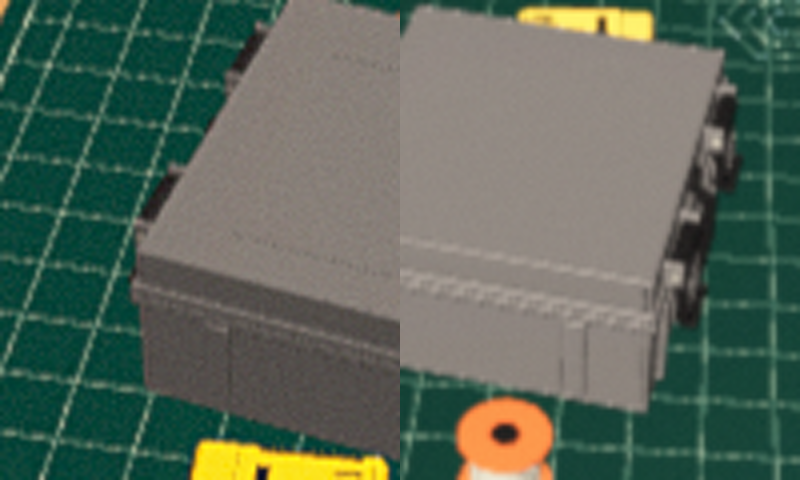

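The stop is hard and repeatable on both latches, though the lip makes flatness hard to judge by eye. I'll probe the right flap at two heights: equal x readings mean it is vertical.

```bash
python3 - <<'E'
from latch import *
arm.goto(W(-165,-75,150),ori(0,0))
for z in(92,72):
    arm.movel(W(-156,-75,z),velocity=.12)
    h=arm.movel(W(-140,-75,z),velocity=.015,contact_N=2.5); p=RC.inv().apply(arm.state()["eef_pos"]-C)*1e3
    print(z,h,p)
    arm.movel(W(-156,-75,z),velocity=.12)
print(arm.state()["t"])
E
```

```text
92 True [-151.04  -75.05   91.73]
72 True [-151.16  -75.05   71.77]
40.9
```

```bash
python3 - <<'E'
from latch import *
P=lambda: RC.inv().apply(arm.state()["eef_pos"]-C)*1e3
for y in(-75,75):
    if y>0: arm.movel(W(-166,y,150),velocity=.25)
    arm.movel(W(-166,y,59),velocity=.15)
    for c in(2.5,7):
        h=arm.movel(W(-140,y,59),velocity=.025,contact_N=c); print(y,c,h,P())
    arm.movel(W(-166,y,59),velocity=.12)
    arm.movel(W(-166,y,150),velocity=.25)
print(arm.state()["t"])
E
```

```text
-75 2.5 True [-151.36  -75.25   58.43]
-75 7 True [-151.5   -75.48   57.73]
75 2.5 True [-151.43   74.77   58.49]
75 7 True [-151.59   74.3    57.76]
46.0833
```

```bash
python3 - <<'E'
from latch import *
P=lambda: RC.inv().apply(arm.state()["eef_pos"]-C)*1e3
def ok(y,a): return all(solve_ik(W(x,y,z),ori(a,0)) is not None for x,z in((-166,110),(-166,62),(-140,62)))
for y in(75,-75):
    a=next((a for a in(-.2,-.15,-.1) if ok(y,a)),None); print(y,a)
    if a is None or arm.state()["t"]>51: continue
    if y<0: arm.movel(W(-166,y,150),ori(0,0),velocity=.3)
    arm.movel(W(-162,y,63),ori(a,0),velocity=.2)
    h=arm.movel(W(-138,y,63),velocity=.03,contact_N=6); print(h,P())
    arm.movel(W(-166,y,63),velocity=.2); arm.movel(W(-166,y,120),ori(0,0),velocity=.25); print(arm.state()["t"])
E
```

```text
75 -0.2
True [-146.52   75.12   62.45]
47.875
-75 -0.15
True [-146.97  -75.03   62.42]
50.3167
```

With the tool tilted, the fingertip edge stopped at case x ≈ -137.2 (left) and -137.5 (right). That is the closed pad plane of -137. I'll take one last look.

```bash
python3 - <<'E'
from latch import *
arm.movel(W(-120,-75,210),velocity=.2); shot("pics/k.png"); print(arm.state()["t"],arm.state()["force"])
E
```

```text
51.075 [-0.15  0.49 -0.39]
```

View pics/k.png

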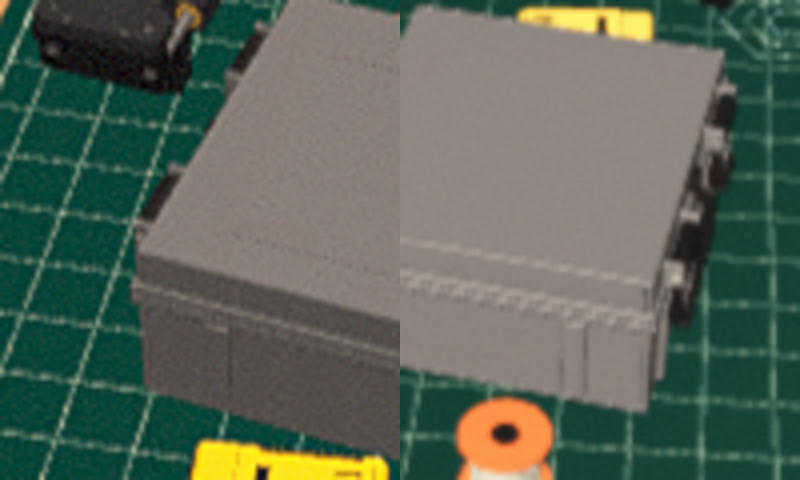

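The tilted press moved both latch ends further in: the right lower end went from (738,185) to (730,185), and both are now flat. The lid is shut, the case has not moved, and the arm is clear, so I'm handing in.

```bash
python3 -c "
from plant import arm; print(arm.hand_in())"
```

```text
the job is handed in; nothing more can be done
None
```

I pushed the lid shut slowly, then pressed both latches flat. The case and the neighbouring items in view stayed put, and I handed in with the clock at about 51 s; the verdict was not shown.

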